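# Discard the used droppers through the glass-bin flap

### The job

Clear the two used droppers (red bulbs) from the wooden rack into the glass-discard bin: push each one tip first down through the spring flap until little more than its bulb still shows above the lid, and only then let go, so that it drops in end-down and the flap swings shut behind it. They are glass, so do not let one fall from above the lid. Leave the clean black-bulbed dropper in the rack and everything else on the bench where it is.

Things in the scene. Friction and masses are not known exactly. Their poses are not given: they have to be found in the camera images.
- used_a_mid (a point): one used dropper: its centre, half-way up (63 mm above its tip), on its axis; own z runs along the stem from tip to bulb. Red rubber bulb, glass stem with a purple stain low down, 126 mm long, 30 to 45 g, hanging upright in a hole of the rack. Stem 9 mm thick tapering to 5 mm at the tip; bulb 18 mm thick, from 80 to 126 mm above the tip; its shoulder (80 mm above the tip) rests on the rack's top board
- used_a_bulb (a point): that dropper's bulb: the point on the axis to grip, 106 mm above the tip (26 mm above the shoulder, 20 mm below the top)
- used_b_mid (a point): the other used dropper: its centre, half-way up (63 mm above its tip), on its axis; own z runs along the stem from tip to bulb. Red rubber bulb, glass stem with a purple stain low down, 126 mm long, 30 to 45 g, hanging upright in a hole of the rack. Stem 9 mm thick tapering to 5 mm at the tip; bulb 18 mm thick, from 80 to 126 mm above the tip; its shoulder (80 mm above the tip) rests on the rack's top board
- used_b_bulb (a point): that dropper's bulb: the point on the axis to grip, 106 mm above the tip (26 mm above the shoulder, 20 mm below the top)
- clean_mid (a point): centre, half-way up, of the clean dropper: same shape and size, black bulb, unstained; it stays in the rack
- rack: fixed wooden two-board dropper rack, 75 x 270 x 94 mm (x, y, z), origin under its centre. Four 14 mm holes in a row along its own y, 62 mm apart; one is empty. The top board's upper face is 94 mm above the bench, so hanging tips are 14 mm above the bench
- bin: fixed bench-top glass-discard bin, clear upright body with a yellow lid, lid 91 x 72 mm (bin x, y), 188 mm tall, walls 4 mm, inner floor 6 mm above the bench. Origin on the bench under the middle of the mouth, z up; inside it reaches from -48 to +29 mm along its x and 29 mm either side along its y. The mouth in the lid is 44 mm along the bin's x by 48 mm along its y, closed by a grey flap hinged along the mouth's +x edge (the edge with the black hinge strip)
- bin_mouth (a point): centre of the mouth, level with the top of the lid (188 mm above the bench)
- flap (a joint): angle of the bin's spring flap: 0 shut (level, its face about 6 mm below the lid's top), up to 1.4 rad pushed down into the bin. 42 mm long; a push of about 0.12 N at its middle opens it and its light spring swings it shut again once nothing holds it; a dropper let go with its stem through slides past it under its own weight and stands leaning inside
- beaker: empty glass beaker, 74 mm wide, 95 mm tall; bystander on the bench, origin under its centre
- reagent_wide: clear glass-stoppered reagent bottle, 86 mm wide, 170 mm tall; bystander on the bench, origin under its centre
- reagent_amber: amber reagent bottle, 72 mm wide, 155 mm tall; bystander on the bench, origin under its centre
- wash_bottle: white wash bottle with red top, 66 mm wide, 185 mm tall; bystander on the bench, origin under its centre
- calorimeter: white calorimeter cup with blue ring, 110 mm wide, 130 mm tall; bystander on the bench, origin under its centre
- mortar: white mortar, 100 mm wide, 55 mm tall; bystander on the bench, origin under its centre
- tube_holder: wooden test-tube holder lying flat, 180 x 24 x 11 mm; bystander on the bench, origin under its centre
- evap_dish: white evaporating dish, 80 mm wide, 24 mm tall; bystander on the bench, origin under its centre

How it is judged:
By the outcome, as a careful person would: the job done as asked, in the order asked, and still so for the second after the job is handed in, with the robot touching nothing.
It also fails if it takes over 61 s, if anything falls off the work surface, if the arm or the gripper's body presses on something with over 40 N, if the wrist force passes 120 N, or if a joint passes its speed limit or range.

### The arm

A 6-joint arm with a two-finger parallel gripper is mounted at the origin on the work surface. World frame = base frame: x ahead of the robot, y to its left, z up, the work surface at z = 0. Lengths are in mm, angles in rad, forces in N, time in s.
With the tool pointing down it reaches from about 300 to 775 mm from the base axis. Payload 14.6 kg.
Tool frame: the origin (TCP) lies between the finger pads; the fingertips stand 19 mm ahead of it and the grasp point (between the pads) is the TCP (manip.tcp_to_tips is the distance from the TCP to the fingertips, in mm); x points along the fingers, z is the direction in which the jaws open and shut, and the axes are right-handed (so a half turn about x gives the same grasp; the last joint's range is limited). The gripper opens to 94 mm and grips with 3 to 60 N. Pads are 16 mm wide; open, the fingers measure 119 mm over their backs; the gripper's body (75 mm by 177 mm) begins 78 mm behind the grasp point.
Start: joints at [-1.349, 0.3, 1.521, -0, 1.321, -0.067], TCP at [156.634, -527.214, 224.446] pointing down, gripper open.
Joint ranges: [-3.03, 3.03], [-0.79, 2.21], [0.23, 2.52], [-1.04, 4.18], [0, 3.07], [-2.55, 2.55]. Speed limits (rad/s): [2.22, 2.22, 2.57, 3.14, 3.14, 3.14].

### API

Orientations are given as [roll, pitch, yaw] about the fixed x, y, z axes, in that order (R = Rz(yaw) Ry(pitch) Rx(roll)).
In Python, from cell import manip gives the robot as it stands.
- The arm moves only by the tool jog_arm, never from a script. Its argument "moves" is a list that holds one entry, the list of rows, each a list of 6 numbers: the shift along the world's x, y, z in mm, then the turn, a rotation vector about the world's x, y, z in degrees. In form: [[[dx, dy, dz, wx, wy, wz], ...]]. A call has 1 to 5 rows; each row shifts and turns the pose as measured when the row begins; what a row does not reach is not made up. A row lasts 1/10 s, in which the tool goes at most 50 mm and 8.59 degrees, less where a joint would pass 70% of its speed; a pose out of reach is approached as far as the arm can. A call is refused whole if a number of a shift passes 50 or a number of a turn 8.59, either way. A call with a gripper value outside its range is refused whole. "gripper" is the opening, from -1 (shut) to 1 (fully open), set as the call begins (left out, the last holds). The fingers move at their own pace and stop on an object; "squeeze" is the grip in N (left out, the last holds). Time passes only in rows, so rows that do not move let the fingers close. It gives the time, the measured TCP pose, the force and the opening at its end, in the units of the state.
- manip.read_state(): the state, without advancing time (a new reading comes with each control period).
- manip.camera(name): name is "scene" or "top" or "wrist"; returns (picture, depth): 420x560x3 uint8, blue, green, red; 420x560 float32, mm along the optical axis (not along the pixel's ray), 0 where there is no reading.
- manip.camera_params(name): a dict with "fx", "fy", "cx", "cy" (pixels), "dist" ([k1, k2, p1, p2, k3] as OpenCV has them; the pictures are not rectified), "rvec" (rotation vector, rad) and "tvec" (3), from world to camera coordinates, as OpenCV has them. Camera axes: x right, y down, z forward; pixel columns grow to the right and rows downward; lengths in mm; the calibration is good to about 2 mm. A picture is of the moment at which its call begins: read the wrist's pose just before it. camera_params takes no time and is no camera call; for the wrist camera it gives the pose at the moment of the call.
- manip.sign_off(): hands the job in, once; it reports no verdict.
The state is a dict: "clock": time; "joints": joint angles; "qd": joint speeds; "effort": joint torques, N m; "eef_pos": TCP position; "eef_rot": TCP orientation; "wrist_force": force on the tool from outside, world axes, zero at the start; "moment": the same for the moment, N m; "finger_gap": finger opening in mm.
Only numpy, scipy, OpenCV 4.12 (cv2) and the standard library are available. Lean on these libraries where they do the work, as an engineer would, in place of code of your own. Each camera call takes 0.05 s, during which the arm holds its last target. There are 200 camera calls.

## Working session

There is one attempt and no reset: what is moved stays moved. The work goes in short steps, Python scripts to look and compute and a tool call to move; the robot and the scene stay as the last step left them, time stands still between calls to the robot, and variables do not carry over. Pictures are saved under pics/ and viewed, about 8 in all and at most 12, crops included, and the job is handed in when it is done.

Besides the shell and the picture viewer there is one more tool, called as name(argument=value, ...) on one line, values as JSON. jog_arm: Moves the arm, as the interface text tells. Its arguments: {"type":"object","properties":{"moves":{"type":"array","items":{"type":"array","items":{"type":"array","items":{"type":"number"}}}},"gripper":{"type":"number"},"squeeze":{"type":"number"}},"required":["moves"]}

```bash
ls; mkdir -p pics; python3 - <<'E'
from cell import manip
import cv2,numpy as np
s=manip.read_state();print(s)
for n in("scene","top"):
    im,d=manip.camera(n);p=manip.camera_params(n);print(n,p)
    cv2.imwrite(f"pics/{n}0.png",im);np.savez(f"{n}0.npz",im=im,d=d)
E
```

```text
pics
{'clock': 0.0, 'joints': array([-1.34861129e+00,  3.00458764e-01,  1.52153746e+00, -2.79551639e-05,
        1.32071286e+00, -6.66316614e-02]), 'qd': array([-4.92665095e-04,  1.64657102e-03,  1.14787349e-03, -4.82273860e-04,
        3.17653348e-05, -1.76600780e-04]), 'effort': array([-8.33389549e-04, -5.31804299e+01, -3.52742743e+01,  7.08388863e-02,
        2.43695697e-02, -7.44516274e-05]), 'eef_pos': array([ 156.57370149, -527.00531461,  223.91154192]), 'eef_rot': array([3.09921014, 1.56967957, 1.81723745]), 'wrist_force': array([0.67680539, 1.21919446, 0.03574166]), 'moment': array([ 0.01453746, -0.03797078, -0.01603509]), 'finger_gap': 93.71954581970503}
scene {'fx': 530.2847658138528, 'fy': 530.2847658138528, 'cx': 275.53766268794476, 'cy': 211.61260974414284, 'dist': array([0.03607692, 0.        , 0.        , 0.        , 0.        ]), 'rvec': array([ 2.07375163,  1.11406416, -0.50577512]), 'tvec': array([-339.30655012, -234.01955037, 1893.83911072])}
top {'fx': 399.59067773280077, 'fy': 399.59067773280077, 'cx': 279.859802638682, 'cy': 211.47031100541543, 'dist': array([-0.08170138,  0.        ,  0.        ,  0.        ,  0.        ]), 'rvec': array([ 2.17353558, -2.10039688,  0.23976148]), 'tvec': array([ -46.71449127,  601.18628426, 1104.62895598])}
```

```bash
python3 -c "
import cv2,numpy as np
"
```

```text
(no output)
```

View pics/scene0.png

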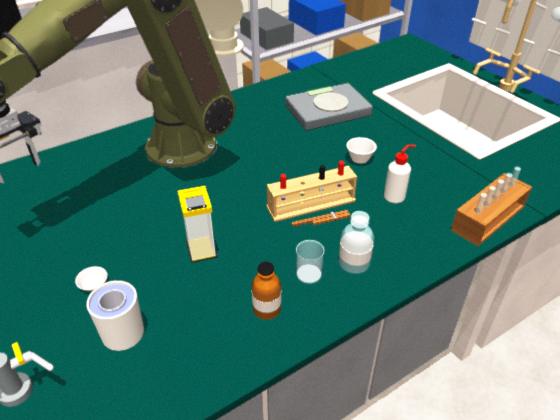

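View pics/top0.png

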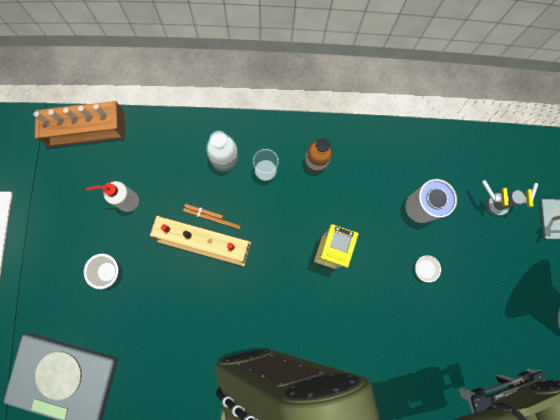

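The scene view shows the bin at about (195,205) and the rack with red bulbs at (283,182) and (341,168). In the top view the red bulbs are at (165,228) and (231,246), the black one at (187,235), the empty hole at (209,241), and the bin lid at (340,245).

```bash
cat > h.py <<'E'
import cv2,numpy as np
from cell import manip
def ray(p,uv):
    K=np.array([[p['fx'],0,p['cx']],[0,p['fy'],p['cy']],[0,0,1]])
    n=cv2.undistortPoints(np.float64(uv).reshape(-1,1,2),K,p['dist']).reshape(-1,2)
    R=cv2.Rodrigues(p['rvec'])[0]
    return -R.T@p['tvec'].ravel(), np.c_[n,np.ones(len(n))]@R
def onz(p,uv,z):
    c,d=ray(p,uv);return c+d*((z-c[2])/d[:,2])[:,None]
def pix(p,X):
    K=np.array([[p['fx'],0,p['cx']],[0,p['fy'],p['cy']],[0,0,1]])
    return cv2.projectPoints(np.float64(X).reshape(-1,1,3),p['rvec'],p['tvec'],K,p['dist'])[0].reshape(-1,2)
def tri(p,q,a,b):
    c,d=ray(p,[a]);e,f=ray(q,[b]);A=np.c_[d[0],-f[0]];t=np.linalg.lstsq(A,e-c,rcond=None)[0]
    x,y=c+d[0]*t[0],e+f[0]*t[1];return (x+y)/2,np.linalg.norm(x-y)
def blobs(m,amin=8):
    n,l,s,c=cv2.connectedComponentsWithStats(m.astype(np.uint8));return [(c[i].round(1),s[i]) for i in range(1,n) if s[i,4]>=amin]
def red(im):
    h=cv2.cvtColor(im,cv2.COLOR_BGR2HSV);return ((h[...,0]<6)|(h[...,0]>174))&(h[...,1]>180)&(h[...,2]>80)
def yel(im):
    h=cv2.cvtColor(im,cv2.COLOR_BGR2HSV);return (abs(h[...,0].astype(int)-29)<5)&(h[...,1]>180)&(h[...,2]>120)
E
python3 - <<'E'
from h import *
for n in("scene","top"):
    im=np.load(n+"0.npz")['im'];p=manip.camera_params(n)
    print(n,'cam',ray(p,[[0,0]])[0].round())
    for c,s in blobs(red(im)):print('red',c,s,onz(p,[c],120 if n=='scene' else 130).round(1))
    for c,s in blobs(yel(im),100):
        print('yel',c,s)
    cr={'scene':im[170:270,150:270],'top':im[210:280,140:370]}[n]
    cv2.imwrite(f'pics/c_{n}.png',cv2.resize(cr,None,fx=3.4,fy=3.4,interpolation=cv2.INTER_CUBIC))
p=manip.camera_params('top')
im=np.load("top0.npz")['im'];m=yel(im).astype(np.uint8)
cs=max(cv2.findContours(m,0,2)[0],key=cv2.contourArea);print(cv2.approxPolyDP(cs,4,True).reshape(-1,2))
r=cv2.minAreaRect(cs);b=cv2.boxPoints(r);print(r,b,onz(p,b,188).round(1))
E
```

```text
scene cam [1500. -575. 1084.]
red [402.5 155.5] [396 145  19  19 141] [[594.9 484.1 120. ]]
red [340.6 167.5] [338 161   6  14  63] [[536.8 287.7 120. ]]
red [282.9 180.7] [281 174   5  14  65] [[493.2 108.  120. ]]
yel [193.5 197.7] [178 186  34  29 457]
yel [ 17.1 351.4] [ 12 342  11  20 115]
top cam [ 383.   10. 1199.]
red [106.6 188.9] [ 87 183  30  13 151] [[633.7 455.2 130. ]]
red [165.  227.8] [161 225   9   7  40] [[532.1 284.1 130. ]]
red [230.3 246. ] [228 243   6   7  30] [[489.6 105.8 130. ]]
yel [337.7 250.2] [321 225  37  42 523]
[[331 225]
 [321 257]
 [346 266]
 [357 233]
 [346 254]
 [328 246]]
((339.04998779296875, 245.34999084472656), (28.776721954345703, 35.417503356933594), 18.434947967529297) [[319.8     257.6    ]
 [331.      223.99998]
 [358.3     233.09998]
 [347.09998 266.7    ]] [[ 462.2 -126.9  188. ]
 [ 549.5 -154.9  188. ]
 [ 528.3 -226.   188. ]
 [ 441.3 -196.9  188. ]]
```

View pics/c_top.png

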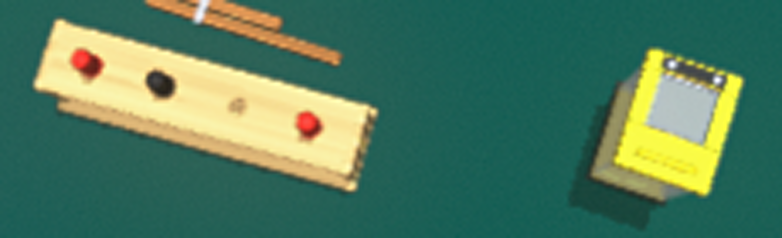

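The close crop shows the hinge strip on the bin's far (+world x) side, so bin +x points about -18° in the world. That puts the mouth at about (504,-179), used_b at (490.5,106.5) and used_a at (533.5,285).

```bash
cat >> h.py <<'E'
from scipy.spatial.transform import Rotation as Ro
def jaw(s):
    R=Ro.from_euler('xyz',s['eef_rot']).as_matrix();return R[:,0].round(3),np.degrees(np.arctan2(R[1,2],R[0,2]))
def go(x,y,z,ang):
    s=manip.read_state();a,j=jaw(s);t=(ang-j+90)%180-90
    # small tilt needed to bring tool x to -z
    print('clk',round(s['clock'],2),'pos',s['eef_pos'].round(1),'d',(np.array([x,y,z])-s['eef_pos']).round(1),'ax',a,'jaw',round(j,1),'turn',round(t,1),'gap',round(s['finger_gap'],1),'F',s['wrist_force'].round(1),'tilt deg',np.degrees(np.cross(a,[0,0,-1])).round(2))
E
python3 -c "
from h import *
print(manip.read_state()['joints'].round(2));go(490.5,106.5,230,-14)"
```

```text
[-1.35  0.3   1.52  0.    1.32 -0.07]
clk 0.1 pos [ 156.6 -527.   224. ] d [333.9 633.5   6. ] ax [-0.     0.001 -1.   ] jaw -73.5 turn 59.5 gap 93.9 F [0.6 0.1 0.5] tilt deg [-0.06 -0.   -0.  ]
```

jog_arm(moves=[[[20,45,20,0,0,0],[25,45,15,0,0,0],[25,45,15,0,0,0],[25,45,10,0,0,0],[25,45,10,0,0,0]]], gripper=0.2, squeeze=10)

```text
clock: 0.6
eef_pos: [268.4, -311.2, 286.7]
eef_rot: [-3.111, 1.561, 1.883]
wrist_force: [1.4, -0.4, 0.3]
finger_gap: 58.0
```

```bash
python3 -c "
from h import *
print(manip.read_state()['joints'].round(2));go(490.5,106.5,230,-14)"
```

```text
[-0.95 -0.06  1.78  0.    1.43  0.34]
clk 0.6 pos [ 268.4 -311.2  286.7] d [222.1 417.7 -56.7] ax [-0.003  0.009 -1.   ] jaw -73.9 turn 59.9 gap 58.0 F [ 1.4 -0.4  0.3] tilt deg [-0.52 -0.17 -0.  ]
```

jog_arm(moves=[[[25,45,10,0,0,8],[25,45,10,0,0,8],[25,45,10,0,0,8],[25,45,5,0,0,8],[25,45,0,0,0,8]]])

```text
clock: 1.1
eef_pos: [386.0, -93.7, 321.3]
eef_rot: [3.086, 1.563, 2.517]
wrist_force: [1.5, -1.2, 0.9]
finger_gap: 56.3
```

jog_arm(moves=[[[25,45,0,0,0,7],[25,45,0,0,0,7],[20,45,0,0,0,6],[10,30,0,0,0,0],[0,0,0,0,0,0]]])

```text
clock: 1.6
eef_pos: [464.5, 76.0, 320.2]
eef_rot: [3.092, 1.562, 2.899]
wrist_force: [0.4, 0.3, -0.3]
finger_gap: 56.4
```

```bash
python3 -c "
from h import *
print(manip.read_state()['joints'].round(2));go(490.5,106.5,230,-14)
p=manip.camera_params('wrist');im,d=manip.camera('wrist');cv2.imwrite('pics/w1.png',im)
for c,s in blobs(red(im),30):print(c,s,onz(p,[c],130).round(1))
print(ray(p,[[280,210]]),pix(p,[[490.5,106.5,140],[504,-179,188]]))
"
```

```text
[0.08 0.07 1.58 0.   1.51 0.28]
clk 1.6 pos [464.5  76.  320.2] d [ 26.   30.5 -90.2] ax [-0.008  0.002 -1.   ] jaw -11.1 turn -2.9 gap 56.4 F [ 0.4  0.3 -0.3] tilt deg [-0.11 -0.46 -0.  ]
[301.1 150. ] [293 140  18  21 288] [[490.2 109.8 130. ]]
(array([481.57719185, 155.7124411 , 479.53945038]), array([[-0.06732425, -0.28503262, -0.95624885]])) [[302.46619134 154.46088597]
 [361.47252059 413.32582933]]
```

View pics/w1.png

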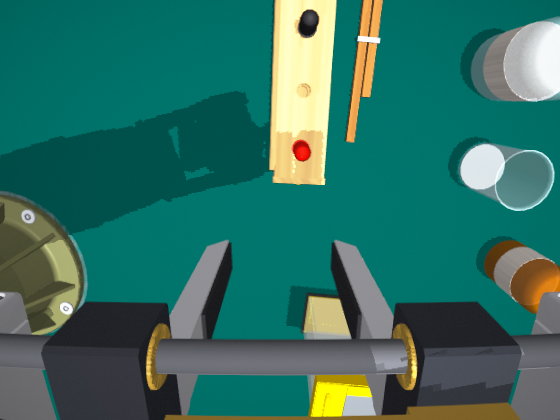

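The wrist view shows used_b's red bulb at (301,150), with the jaws opening across the rack. Its estimated position is (490,108).

jog_arm(moves=[[[26,32,0,0.1,0.5,-3],[0,0,-30,0,0,0],[0,0,-30,0,0,0],[0,0,-30,0,0,0],[0,0,0,0,0,0]]])

```text
clock: 2.15
eef_pos: [490.3, 103.2, 228.1]
eef_rot: [-3.111, 1.555, 2.919]
wrist_force: [-0.5, -0.7, 0.3]
finger_gap: 56.1
```

```bash
python3 -c "
from h import *
go(490.3,108,120,-14)
p=manip.camera_params('wrist');im,d=manip.camera('wrist')
for c,s in blobs(red(im),30):print(c,s,onz(p,[c],125).round(1))
"
```

```text
clk 2.15 pos [490.3 103.2 228.1] d [  -0.     4.8 -108.1] ax [-0.016  0.004 -1.   ] jaw -14.5 turn 0.5 gap 56.1 F [-0.5 -0.7  0.3] tilt deg [-0.23 -0.92 -0.  ]
[282.3 202.3] [272 186  22  33 601] [[491.6 110.6 125. ]]
```

jog_arm(moves=[[[0.5,5,-30,-0.2,-0.9,0],[0,0,-30,0,0,0],[0,0,-25,0,0,0],[0,0,-15,0,0,0],[0,0,-5,0,0,0]]])

```text
clock: 2.7
eef_pos: [496.1, 105.6, 133.4]
eef_rot: [0.369, 1.552, 0.111]
wrist_force: [-0.2, -0.2, 0.3]
finger_gap: 56.3
```

```bash
python3 -c "
from h import *
go(490.5,108.5,120,-14)
p=manip.camera_params('wrist');im,d=manip.camera('wrist');cv2.imwrite('pics/w2.png',im)
for c,s in blobs(red(im),30):print(c,s,onz(p,[c],125).round(1))
"
```

```text
clk 2.7 pos [496.1 105.6 133.4] d [ -5.6   2.9 -13.4] ax [ 0.019  0.002 -1.   ] jaw -14.8 turn 0.8 gap 56.3 F [-0.2 -0.2  0.3] tilt deg [-0.11  1.09  0.  ]
[270.1 256.2] [ 254  228   33   57 1580] [[491.8 111.5 125. ]]
```

View pics/w2.png

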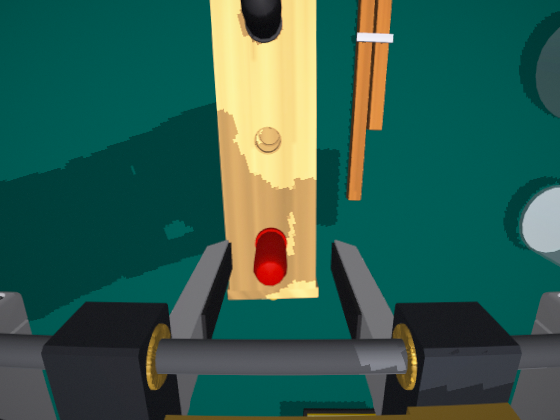

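The wrist view shows the bulb at (270,257), between the fingers and slightly left of centre. The neighbours are clear.

jog_arm(moves=[[[-4,3,-6,-0.1,1.1,0],[0,0,-4,0,0,0],[0,0,-2,0,0,0],[0,0,0,0,0,0]]])

```text
clock: 3.15
eef_pos: [493.7, 108.6, 124.6]
eef_rot: [0.53, 1.567, 0.271]
wrist_force: [-0.5, 0.2, -0.1]
finger_gap: 56.4
```

```bash
python3 -c "
from h import *
p=manip.camera_params('wrist')
print(onz(p,[[270,269]],140))
go(490.5,108.5,120,-14)
print(pix(p,[[490.5,y,140] for y in (104,107,110)]))
im,d=manip.camera('wrist')
for c,s in blobs(red(im),30):print(c,s,onz(p,[c],125).round(1))
"
```

```text
[[491.082862   118.55744406 140.        ]]
clk 3.15 pos [493.7 108.6 124.6] d [-3.2 -0.1 -4.6] ax [ 0.003  0.001 -1.   ] jaw -14.8 turn 0.8 gap 56.4 F [-0.5  0.2 -0.1] tilt deg [-0.06  0.17  0.  ]
[[276.96298134 296.10066063]
 [275.31226417 290.69776827]
 [273.64352092 285.23221711]]
[275.8 267.1] [ 259  236   34   63 1804] [[491.8 111.7 125. ]]
```

jog_arm(moves=[[[-2.5,0.5,-4.5,0,0.2,0],[0,0,0,0,0,0]]])

```text
clock: 3.4
eef_pos: [491.2, 109.2, 120.2]
eef_rot: [1.405, 1.57, 1.146]
wrist_force: [0.2, 0.8, 0.6]
finger_gap: 56.1
```

jog_arm(moves=[[[0,0,0,0,0,0],[0,0,0,0,0,0],[0,0,0,0,0,0],[0,0,0,0,0,0],[0,0,0,0,0,0]]], gripper=-1, squeeze=10)

```text
clock: 3.9
eef_pos: [491.3, 109.2, 120.4]
eef_rot: [1.237, 1.569, 0.979]
wrist_force: [-0.3, -0.4, -0.3]
finger_gap: 20.1
```

```bash
python3 -c "
from h import *
go(490.5,108.5,120,-14)"
```

```text
clk 3.9 pos [491.3 109.2 120.4] d [-0.8 -0.7 -0.4] ax [ 0.001  0.001 -1.   ] jaw -14.8 turn 0.8 gap 20.1 F [-0.3 -0.4 -0.3] tilt deg [-0.06  0.06  0.  ]
```

jog_arm(moves=[[[0,0,0,0,0,0],[0,0,0,0,0,0],[0,0,10,0,0,0],[0,0,15,0,0,0],[0,0,15,0,0,0]]])

```text
clock: 4.4
eef_pos: [490.4, 109.0, 161.1]
eef_rot: [-3.074, 1.568, 2.951]
wrist_force: [0.1, -0.4, -0.1]
finger_gap: 17.9
```

```bash
python3 -c "
from h import *
go(491.3,109.2,325,-14)"
```

```text
clk 4.4 pos [490.4 109.  161.1] d [  0.9   0.2 163.9] ax [-0.003  0.001 -1.   ] jaw -14.8 turn 0.8 gap 17.9 F [ 0.1 -0.4 -0.1] tilt deg [-0.06 -0.17 -0.  ]
```

jog_arm(moves=[[[1,0,20,0,-0.2,0],[0,0,25,0,0,0],[0,0,30,0,0,0],[0,0,40,0,0,0],[0,0,40,0,0,0]]])

```text
clock: 4.9
eef_pos: [489.2, 108.7, 322.6]
eef_rot: [-2.869, 1.568, -3.128]
wrist_force: [-0.3, -1.1, 0.5]
finger_gap: 17.6
```

jog_arm(moves=[[[0,-30,15,0,0,0],[0,-40,0,0,0,0],[0,-40,0,0,0,0],[0,-40,0,0,0,0],[0,-30,0,0,0,0]]])

```text
clock: 5.4
eef_pos: [488.2, -74.1, 349.2]
eef_rot: [0.276, 1.56, 0.024]
wrist_force: [1.2, 0.4, -0.1]
finger_gap: 18.0
```

```bash
python3 -c "
from h import *
go(503,-179,325,-16)"
```

```text
clk 5.4 pos [488.2 -74.1 349.2] d [  14.8 -104.9  -24.2] ax [ 0.011  0.    -1.   ] jaw -14.5 turn -1.5 gap 18.0 F [ 1.2  0.4 -0.1] tilt deg [0.   0.63 0.  ]
```

jog_arm(moves=[[[5,-30,-5,0,0.6,-1],[5,-30,-5,0,0,0],[3,-25,-5,0,0,0],[0,-15,0,0,0,0],[0,0,0,0,0,0]]])

```text
clock: 5.9
eef_pos: [499.6, -181.2, 337.6]
eef_rot: [-0.029, 1.568, -0.304]
wrist_force: [0.1, 0.1, -1.2]
finger_gap: 17.5
```

```bash
python3 -c "
from h import *
go(501,-178,325,-16)
p=manip.camera_params('scene');im,d=manip.camera('scene')
s=manip.read_state();e=s['eef_pos']
print(pix(p,[e,e-[0,0,106],[501,-178,188]]))
w,_=manip.camera('wrist')
cv2.imwrite('pics/s1.png',np.hstack([cv2.resize(im[100:270,130:260],(390,510),interpolation=2),cv2.resize(w,(400,510))]))
"
```

```text
clk 5.9 pos [ 499.6 -181.2  337.6] d [  1.4   3.2 -12.6] ax [ 0.003 -0.001 -1.   ] jaw -15.7 turn -0.3 gap 17.5 F [ 0.1  0.1 -1.2] tilt deg [0.06 0.17 0.  ]
[[185.78732437 152.58703163]
 [190.73057949 186.70279126]
 [193.63723195 199.68413633]]
```

View pics/s1.png

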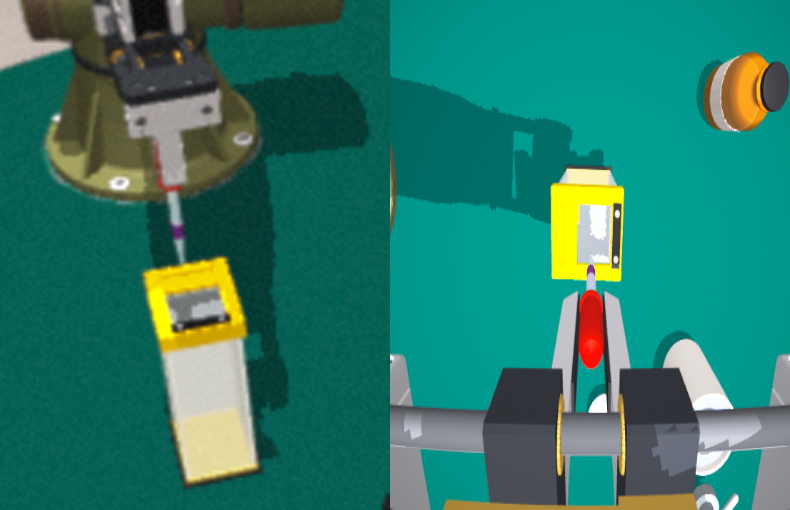

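The left panel shows the dropper upright and gripped, just behind the lid. The right panel shows the flap at about (592,234), which is wrist pixel (283,193), with the hinge strip on its right.

```bash
python3 -c "
from h import *
p=manip.camera_params('wrist')
print(onz(p,[[283,193],[259,169],[308,218],[308,169],[259,218]],184).round(1))
im,d=manip.camera('wrist');m=yel(im).astype(np.uint8)
cs=max(cv2.findContours(m,0,2)[0],key=cv2.contourArea);b=cv2.boxPoints(cv2.minAreaRect(cs));print(b,onz(p,b,188).round(1))
t=im[215:235,270:300];c=[c for c,s in blobs(red(im),30)];print(c,onz(p,c,337))
"
```

```text
[[ 502.7 -178.   184. ]
 [ 487.6 -150.   184. ]
 [ 519.2 -208.2  184. ]
 [ 531.  -162.2  184. ]
 [ 473.9 -195.5  184. ]]
[[224.28497 229.46101]
 [226.0661  151.09239]
 [326.33252 153.37117]
 [324.5514  231.73979]] [[ 439.2 -196.4  188. ]
 [ 464.2 -125.8  188. ]
 [ 550.3 -152.1  188. ]
 [ 531.  -224.6  188. ]]
[array([281.2, 270.8])] [[ 499.86099053 -179.78079349  337.        ]]
```

jog_arm(moves=[[[1.5,2.5,-12,0.1,0.2,0],[0,0,-15,0,0,0],[0,0,-15,0,0,0],[0,0,-10,0,0,0],[0,0,0,0,0,0]]])

```text
clock: 6.55
eef_pos: [501.7, -171.3, 282.7]
eef_rot: [1.744, 1.569, 1.477]
wrist_force: [0.5, -0.2, 0.5]
finger_gap: 17.9
```

```bash
python3 -c "
from h import *
go(501,-178.5,213,-16)"
```

```text
clk 6.55 pos [ 501.7 -171.3  282.7] d [ -0.7  -7.2 -69.7] ax [ 0.     0.001 -1.   ] jaw -15.3 turn -0.7 gap 17.9 F [ 0.5 -0.2  0.5] tilt deg [-0.06  0.    0.  ]
```

jog_arm(moves=[[[0,-6,-3,0,0,0],[0,-1,-14,0,0,0],[0,-1,-14,0,0,0],[0,-1,-12,0,0,0],[0,0,0,0,0,0]]])

```text
clock: 7.05
eef_pos: [502.5, -181.1, 239.9]
eef_rot: [0.274, 1.568, 0.009]
wrist_force: [0.6, 0.4, -0.5]
finger_gap: 18.0
```

```bash
python3 -c "
from h import *
go(501,-178.5,213,-16)"
```

```text
clk 7.05 pos [ 502.5 -181.1  239.9] d [ -1.5   2.6 -26.9] ax [ 0.003  0.    -1.   ] jaw -15.2 turn -0.8 gap 18.0 F [ 0.6  0.4 -0.5] tilt deg [0.   0.17 0.  ]
```

jog_arm(moves=[[[-1,1.5,-9,0,0.2,0],[0,0,-9,0,0,0],[0,0,-7,0,0,0],[0,0,-1,0,0,0],[0,0,0,0,0,0]]])

```text
clock: 7.55
eef_pos: [501.8, -179.7, 213.0]
eef_rot: [-0.303, 1.57, -0.569]
wrist_force: [-0.3, 0.1, -0.0]
finger_gap: 17.7
```

```bash
python3 -c "
from h import *
go(501,-178.5,213,-16)
im,d=manip.camera('scene');w,_=manip.camera('wrist')
cv2.imwrite('pics/s2.png',np.hstack([cv2.resize(im[100:270,130:260],(390,510),interpolation=2),cv2.resize(w,(400,510))]))
"
```

```text
clk 7.55 pos [ 501.8 -179.7  213. ] d [-0.8  1.2 -0. ] ax [ 0.001 -0.001 -1.   ] jaw -15.2 turn -0.8 gap 17.7 F [-0.3  0.1 -0. ] tilt deg [0.06 0.06 0.  ]
```

View pics/s2.png

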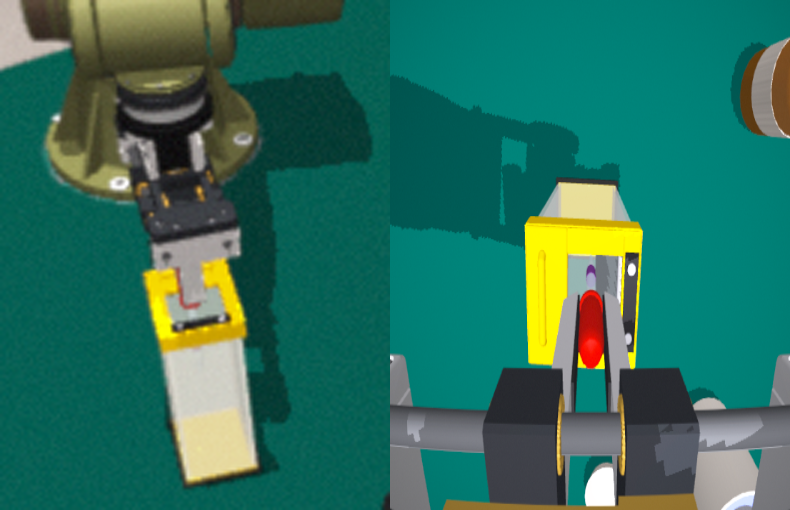

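The dropper's stem is through the mouth with the flap pushed open, and the shoulder is level with the lid. Releasing now.

jog_arm(moves=[[[0,0,0,0,0,0],[0,0,0,0,0,0],[0,0,0,0,0,0],[0,0,0,0,0,0],[0,0,0,0,0,0]]], gripper=-0.1)

```text
clock: 8.15
eef_pos: [502.3, -179.9, 214.4]
eef_rot: [-0.198, 1.567, -0.464]
wrist_force: [0.4, -0.0, -0.5]
finger_gap: 42.3
```

jog_arm(moves=[[[0,0,10,0,0,0],[0,0,30,0,0,0],[0,0,40,0,0,0],[0,40,30,0,0,0],[0,45,0,0,0,0]]])

```text
clock: 8.65
eef_pos: [501.0, -96.4, 330.0]
eef_rot: [0.01, 1.568, -0.262]
wrist_force: [1.2, 0.6, -0.9]
finger_gap: 42.2
```

jog_arm(moves=[[[5,45,0,0,0,0],[5,45,0,0,0,0],[5,45,0,0,0,0],[5,45,0,0,0,0],[5,45,0,0,0,0]]], gripper=0.2)

```text
clock: 9.15
eef_pos: [524.8, 136.9, 336.7]
eef_rot: [0.196, 1.561, -0.078]
wrist_force: [0.0, -0.0, -0.6]
finger_gap: 56.1
```

```bash
python3 -c "
from h import *
go(533.5,285,230,-14)
im,d=manip.camera('scene');t,_=manip.camera('top')
cv2.imwrite('pics/s3.png',np.hstack([cv2.resize(im[140:270,150:260],(390,460),interpolation=2),cv2.resize(t[215:275,310:370],(400,460),interpolation=2)]))
"
```

```text
clk 9.15 pos [524.8 136.9 336.7] d [   8.7  148.1 -106.7] ax [ 0.01  -0.001 -1.   ] jaw -15.7 turn 1.7 gap 56.1 F [ 0.  -0.  -0.6] tilt deg [0.06 0.57 0.  ]
```

View pics/s3.png

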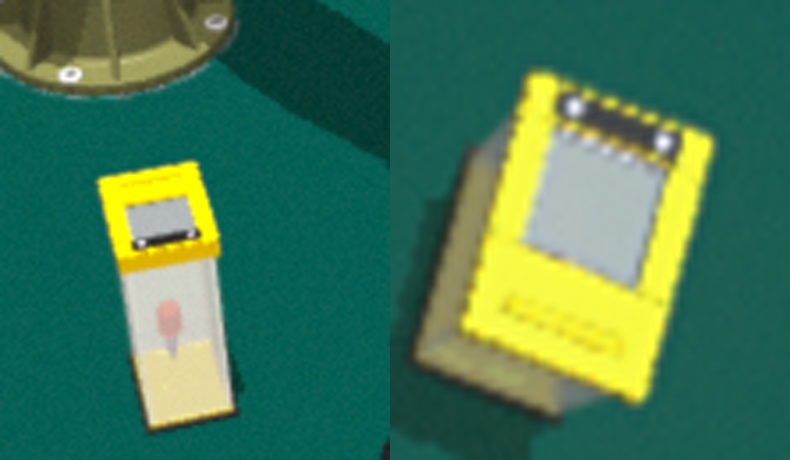

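The left panel shows the first dropper standing bulb-up inside the bin. The flap is level and shut in both panels. Next is used_a.

jog_arm(moves=[[[5,45,0,0,0.5,1],[3,40,0,0,0,0],[0,30,0,0,0,0],[0,10,-20,0,0,0],[0,0,0,0,0,0]]])

```text
clock: 9.75
eef_pos: [532.7, 267.7, 319.1]
eef_rot: [0.227, 1.568, -0.025]
wrist_force: [0.3, -0.5, -0.0]
finger_gap: 56.1
```

```bash
python3 -c "
from h import *
go(533.5,285,230,-14)
p=manip.camera_params('scene')
for z in(100,110):
  q=onz(p,[[197.4,229.9]],z)[0][:2]-[503,-178.5];a=np.radians(-18);print('bulb1 in bin xy',q@[np.cos(a),np.sin(a)],q@[-np.sin(a),np.cos(a)])
p=manip.camera_params('wrist');im,d=manip.camera('wrist')
for c,s in blobs(red(im),30):print(c,s,onz(p,[c],125).round(1))
"
```

```text
clk 9.75 pos [532.7 267.7 319.1] d [  0.8  17.3 -89.1] ax [ 0.003 -0.    -1.   ] jaw -14.4 turn 0.4 gap 56.1 F [ 0.3 -0.5 -0. ] tilt deg [0.   0.17 0.  ]
bulb1 in bin xy 19.824709487899476 -2.948094025237191
bulb1 in bin xy 30.501465154537428 -3.6160734784048554
[337.2   0.9] [328   0  19   4  48] [[628. 426. 125.]]
[276.8 164.7] [269 154  17  22 306] [[534.6 290.4 125. ]]
```

jog_arm(moves=[[[1,20,-20,0,0.2,0],[0,0,-30,0,0,0],[0,0,-30,0,0,0],[0,0,-15,0,0,0],[0,0,0,0,0,0]]])

```text
clock: 10.3
eef_pos: [536.9, 282.2, 232.1]
eef_rot: [0.632, 1.559, 0.374]
wrist_force: [0.3, 0.3, -0.3]
finger_gap: 56.2
```

```bash
python3 -c "
from h import *
go(534,287.5,120,-14)
p=manip.camera_params('wrist');im,d=manip.camera('wrist')
for c,s in blobs(red(im),30):print(c,s,onz(p,[c],125).round(1))
"
```

```text
clk 10.3 pos [536.9 282.2 232.1] d [  -2.9    5.3 -112.1] ax [ 0.011  0.004 -1.   ] jaw -14.8 turn 0.8 gap 56.2 F [ 0.3  0.3 -0.3] tilt deg [-0.23  0.63  0.  ]
[274.3 201. ] [264 185  22  33 578] [[534.8 291.3 125. ]]
```

jog_arm(moves=[[[-2.5,7,-20,-0.2,0.6,0],[0,0,-25,0,0,0],[0,0,-25,0,0,0],[0,0,-15,0,0,0],[0,0,0,0,0,0]]])

```text
clock: 10.85
eef_pos: [536.4, 289.5, 149.8]
eef_rot: [0.774, 1.561, 0.513]
wrist_force: [0.4, -0.4, -0.4]
finger_gap: 56.1
```

```bash
python3 -c "
from h import *
go(534,289.5,120,-14)
p=manip.camera_params('wrist');im,d=manip.camera('wrist')
for c,s in blobs(red(im),30):print(c,s,onz(p,[c],125).round(1))
"
```

```text
clk 10.85 pos [536.4 289.5 149.8] d [ -2.4   0.  -29.8] ax [ 0.008  0.005 -1.   ] jaw -14.9 turn 0.9 gap 56.1 F [ 0.4 -0.4 -0.4] tilt deg [-0.29  0.46  0.  ]
[277. 248.] [ 262  223   31   51 1304] [[534.9 292.3 125. ]]
```

jog_arm(moves=[[[-2,0,-12,-0.3,0.5,0],[-0.5,0,-10,0,0,0],[0,0,-6,0,0,0],[0,0,-2,0,0,0],[0,0,0,0,0,0]]])

```text
clock: 11.4
eef_pos: [535.1, 290.3, 121.3]
eef_rot: [0.594, 1.567, 0.334]
wrist_force: [0.4, -0.1, 0.1]
finger_gap: 56.6
```

```bash
python3 -c "
from h import *
go(534,289.5,120,-14)
p=manip.camera_params('wrist');im,d=manip.camera('wrist')
for c,s in blobs(red(im),30):print(c,s,onz(p,[c],125).round(1))
"
```

```text
clk 11.4 pos [535.1 290.3 121.3] d [-1.1 -0.8 -1.3] ax [ 0.003  0.001 -1.   ] jaw -14.9 turn 0.9 gap 56.6 F [ 0.4 -0.1  0.1] tilt deg [-0.06  0.17  0.  ]
[279.6 270.5] [ 262  239   36   64 1877] [[535.  292.6 125. ]]
```

jog_arm(moves=[[[-0.5,-0.5,-1.3,0,0.2,0],[0,0,0,0,0,0],[0,0,0,0,0,0]]])

```text
clock: 11.75
eef_pos: [535.0, 289.9, 121.0]
eef_rot: [1.304, 1.569, 1.044]
wrist_force: [0.2, -0.3, 0.0]
finger_gap: 56.5
```

jog_arm(moves=[[[0,0,0,0,0,0],[0,0,0,0,0,0],[0,0,0,0,0,0],[0,0,0,0,0,0],[0,0,0,0,0,0]]], gripper=-1, squeeze=10)

```text
clock: 12.25
eef_pos: [535.1, 289.9, 121.4]
eef_rot: [1.166, 1.568, 0.906]
wrist_force: [0.3, -0.4, 0.4]
finger_gap: 20.0
```

jog_arm(moves=[[[0,0,0,0,0,0],[0,0,0,0,0,0],[0,0,10,0,0,0],[0,0,15,0,0,0],[0,0,15,0,0,0]]])

```text
clock: 12.75
eef_pos: [534.4, 289.6, 162.5]
eef_rot: [2.863, 1.569, 2.603]
wrist_force: [0.2, -0.8, 0.1]
finger_gap: 17.9
```

```bash
python3 -c "
from h import *
go(534,289.5,325,-14)"
```

```text
clk 12.75 pos [534.4 289.6 162.5] d [-4.000e-01 -1.000e-01  1.625e+02] ax [-0.001  0.001 -1.   ] jaw -14.9 turn 0.9 gap 17.9 F [ 0.2 -0.8  0.1] tilt deg [-0.06 -0.06 -0.  ]
```

jog_arm(moves=[[[0.5,0,20,0,0,0],[0,0,25,0,0,0],[0,0,30,0,0,0],[0,0,40,0,0,0],[0,0,40,0,0,0]]])

```text
clock: 13.25
eef_pos: [533.1, 288.8, 327.0]
eef_rot: [-3.015, 1.569, 3.008]
wrist_force: [-0.2, -0.9, -0.5]
finger_gap: 17.9
```

jog_arm(moves=[[[0,-30,15,0,0,0],[0,-40,0,0,0,0],[0,-40,0,0,0,0],[0,-45,0,0,0,0],[0,-45,0,0,0,0]]])

```text
clock: 13.75
eef_pos: [531.1, 86.9, 356.8]
eef_rot: [0.654, 1.556, 0.401]
wrist_force: [-0.5, -0.2, -0.5]
finger_gap: 17.8
```

jog_arm(moves=[[[-5,-45,0,0,0,0],[-5,-45,0,0,0,0],[-5,-40,0,0,0,0],[-5,-30,0,0,0,0],[0,0,0,0,0,0]]])

```text
clock: 14.25
eef_pos: [507.1, -83.6, 364.5]
eef_rot: [0.434, 1.549, 0.177]
wrist_force: [1.0, 0.1, 0.6]
finger_gap: 18.0
```

```bash
python3 -c "
from h import *
go(498,-177,325,-16)"
```

```text
clk 14.25 pos [507.1 -83.6 364.5] d [ -9.1 -93.4 -39.5] ax [ 0.022  0.004 -1.   ] jaw -14.7 turn -1.3 gap 18.0 F [1.  0.1 0.6] tilt deg [-0.23  1.26  0.  ]
```

jog_arm(moves=[[[-3,-30,-5,-0.2,1.2,-1],[-3,-30,-5,0,0,0],[-2,-20,-5,0,0,0],[0,-8,-5,0,0,0],[0,0,0,0,0,0]]])

```text
clock: 14.75
eef_pos: [498.2, -172.4, 349.7]
eef_rot: [0.076, 1.565, -0.199]
wrist_force: [-0.3, 0.3, -0.2]
finger_gap: 17.8
```

```bash
python3 -c "
from h import *
go(498,-177,300,-16)"
```

```text
clk 14.75 pos [ 498.2 -172.4  349.7] d [ -0.2  -4.6 -49.7] ax [ 0.006 -0.001 -1.   ] jaw -15.7 turn -0.3 gap 17.8 F [-0.3  0.3 -0.2] tilt deg [0.06 0.34 0.  ]
```

jog_arm(moves=[[[0,-5,-12,0,0.3,0],[0,-1,-12,0,0,0],[0,-1,-12,0,0,0],[0,0,-8,0,0,0],[0,0,0,0,0,0]]])

```text
clock: 15.25
eef_pos: [498.6, -176.5, 302.1]
eef_rot: [-0.864, 1.57, -1.136]
wrist_force: [-0.2, -0.6, -0.5]
finger_gap: 17.7
```

```bash
python3 -c "
from h import *
go(498,-177,213,-16)"
```

```text
clk 15.25 pos [ 498.6 -176.5  302.1] d [ -0.6  -0.5 -89.1] ax [ 0.    -0.001 -1.   ] jaw -15.5 turn -0.5 gap 17.7 F [-0.2 -0.6 -0.5] tilt deg [0.06 0.   0.  ]
```

jog_arm(moves=[[[0,0,-12,0,0,0],[0,-1,-12,0,0,0],[0,-1,-12,0,0,0],[0,0,-8,0,0,0],[0,0,0,0,0,0]]])

```text
clock: 15.75
eef_pos: [498.4, -178.2, 254.0]
eef_rot: [-1.564, 1.57, -1.835]
wrist_force: [-0.1, -0.2, -1.2]
finger_gap: 18.0
```

```bash
python3 -c "
from h import *
go(498,-177,213,-16)"
```

```text
clk 15.75 pos [ 498.4 -178.2  254. ] d [ -0.4   1.2 -41. ] ax [-0. -0. -1.] jaw -15.5 turn -0.5 gap 18.0 F [-0.1 -0.2 -1.2] tilt deg [ 0. -0.  0.]
```

jog_arm(moves=[[[0,0.5,-12,0,0,0],[0,0,-10,0,0,0],[0,0,-9,0,0,0],[0,0,-4,0,0,0],[0,0,0,0,0,0]]])

```text
clock: 16.25
eef_pos: [498.4, -177.7, 216.0]
eef_rot: [-0.98, 1.57, -1.251]
wrist_force: [1.0, -0.0, 0.4]
finger_gap: 17.8
```

```bash
python3 -c "
from h import *
go(498,-177,213,-16)
im,d=manip.camera('scene');w,_=manip.camera('wrist')
cv2.imwrite('pics/s4.png',np.hstack([cv2.resize(im[100:270,130:260],(390,510),interpolation=2),cv2.resize(w,(400,510))]))
"
```

```text
clk 16.25 pos [ 498.4 -177.7  216. ] d [-0.4  0.7 -3. ] ax [ 0.    -0.001 -1.   ] jaw -15.5 turn -0.5 gap 17.8 F [ 1.  -0.   0.4] tilt deg [0.06 0.   0.  ]
```

View pics/s4.png

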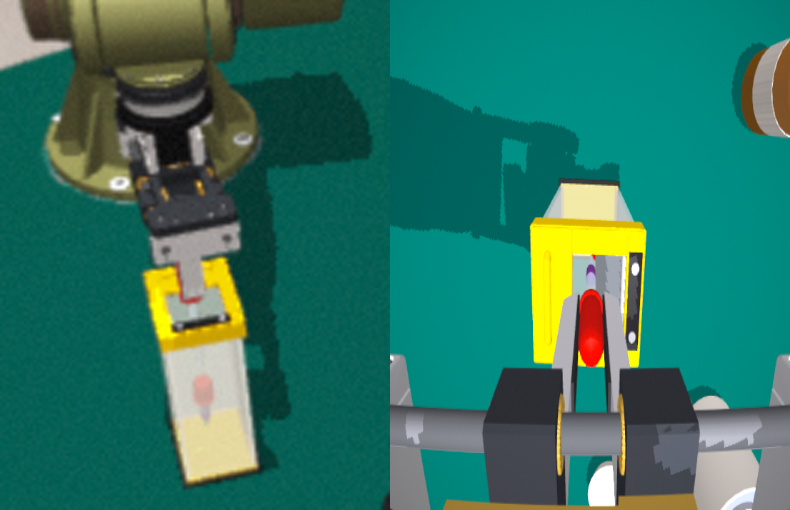

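The second stem is through the opened flap with only its bulb above the lid, and the first dropper stands clear inside. I'll lower it the last 3 mm and release.

jog_arm(moves=[[[0,0,-3,0,0,0],[0,0,0,0,0,0]]])

```text
clock: 16.55
eef_pos: [498.8, -177.9, 214.1]
eef_rot: [-0.328, 1.568, -0.599]
wrist_force: [-0.6, -0.1, -1.2]
finger_gap: 17.9
```

jog_arm(moves=[[[0,0,0,0,0,0],[0,0,0,0,0,0],[0,0,0,0,0,0],[0,0,0,0,0,0],[0,0,0,0,0,0]]], gripper=-0.1)

```text
clock: 17.05
eef_pos: [499.2, -178.0, 215.0]
eef_rot: [-0.231, 1.567, -0.502]
wrist_force: [-0.1, 0.1, 0.4]
finger_gap: 42.1
```

jog_arm(moves=[[[0,0,10,0,0,0],[0,0,30,0,0,0],[0,0,40,0,0,0],[0,40,30,0,0,0],[0,45,0,0,0,0]]])

```text
clock: 17.55
eef_pos: [497.9, -94.5, 330.6]
eef_rot: [-0.084, 1.568, -0.361]
wrist_force: [1.4, 0.5, -0.2]
finger_gap: 42.1
```

jog_arm(moves=[[[0,40,0,0,0,0],[0,30,0,0,0,0],[0,0,0,0,0,0],[0,0,0,0,0,0],[0,0,0,0,0,0]]])

```text
clock: 18.05
eef_pos: [497.3, -18.6, 336.0]
eef_rot: [0.118, 1.562, -0.155]
wrist_force: [-0.7, 0.2, 0.1]
finger_gap: 42.3
```

```bash
python3 -c "
from h import *
go(498,-177,213,-16)
im,d=manip.camera('scene');t,_=manip.camera('top')
for n,i in(('scene',im),('top',t)):
  o=np.load(n+'0.npz')['im'];print(n,blobs(cv2.absdiff(o,i).max(2)>60,60))
cv2.imwrite('pics/s5.png',np.hstack([cv2.resize(im[130:300,150:400],(400,460),interpolation=2),cv2.resize(t[200:280,140:370],(390,460),interpolation=2)]))
"
```

```text
clk 18.05 pos [497.3 -18.6 336. ] d [   0.7 -158.4 -123. ] ax [ 0.009 -0.001 -1.   ] jaw -15.7 turn -0.3 gap 42.3 F [-0.7  0.2  0.1] tilt deg [0.06 0.52 0.  ]
scene [(array([87.9, 36.3]), array([   0,    0,  198,  119, 9359], dtype=int32)), (array([234.8,  46.1]), array([ 199,    0,   65,  104, 3093], dtype=int32)), (array([148.1,  86.9]), array([137,  76,  26,  21, 297], dtype=int32)), (array([142.8, 102.5]), array([133,  78,  21,  40, 337], dtype=int32)), (array([248.4, 120.2]), array([234, 100,  32,  44, 618], dtype=int32)), (array([203.4, 111.4]), array([198, 102,  13,  21, 114], dtype=int32)), (array([ 22.5, 127.4]), array([  0, 111,  41,  37, 624], dtype=int32)), (array([ 33.3, 154.5]), array([ 26, 142,  15,  24, 112], dtype=int32)), (array([170.6, 159.6]), array([160, 157,  21,   7,  79], dtype=int32)), (array([340.6, 167.4]), array([337, 160,   8,  16,  94], dtype=int32)), (array([282.7, 180.8]), array([280, 173,   7,  16,  97], dtype=int32))]
top [(array([287.5, 210.4]), array([ 260,  181,   55,   57, 2427], dtype=int32)), (array([269.1, 329.1]), array([  210,   186,   117,   234, 13439], dtype=int32)), (array([165.2, 228.3]), array([161, 224,  10,  10,  64], dtype=int32)), (array([279.1, 243.5]), array([259, 235,  40,  16, 266], dtype=int32)), (array([210.5, 393.2]), array([206, 368,  10,  52,  94], dtype=int32)), (array([506.9, 382.1]), array([485, 375,  39,  18, 158], dtype=int32)), (array([346.8, 406.1]), array([ 311,  384,   68,   36, 1647], dtype=int32)), (array([505.6, 392.9]), array([494, 387,  25,  13, 119], dtype=int32)), (array([466.8, 396.1]), array([460, 388,  15,  25, 138], dtype=int32)), (array([543.8, 408.2]), array([517, 390,  43,  30, 708], dtype=int32)), (array([507.8, 417.6]), array([498, 414,  20,   6,  69], dtype=int32))]
```

View pics/s5.png

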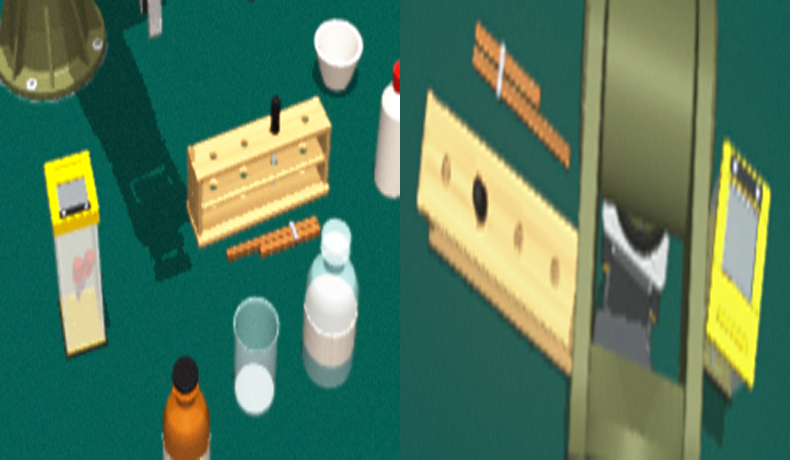

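Both red bulbs are upright inside the bin at about (83,265) in the left panel. The flap is shut, and the clean dropper is still in the rack at (275,113). The bystanders haven't moved, and only the red bulbs and the arm with its shadow differ from the start pictures.

```bash
python3 -c "
from cell import manip
print(manip.sign_off())"
```

```text
the job is handed in; nothing more can be done
None
```

Both used droppers are in the glass-discard bin and the job is handed in, at about 18 s on the robot clock against the 61 s limit. The hand-in reports no verdict.

- **How it was done:** I gripped each dropper by its bulb and lifted it straight out of the rack. I then pushed it tip first through the flap and let go only when its shoulder was about level with the lid.
- **Final camera check:** both red bulbs are inside the bin with the bulb end up, and the flap is shut. The black-bulbed dropper is still in its hole. Comparing the final pictures with the starting ones showed no change except the removed droppers and the arm with its shadow.
- **Forces:** the wrist force readings stayed below 2 N.
- **What disagreed:** the tool drifted up to about 8 mm sideways during some descents. I corrected this before releasing, and neither dropper caught on anything. No check failed.

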